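Make the mandoline slicer safe

ROBOT

A 7-joint arm with a two-finger parallel gripper is mounted at the origin on a cart in front of the work surface, level with it; the furniture and walls round the work are solid. World frame = base frame: x ahead of the robot, y to its left, z up, the work surface at z = 0. Lengths are in m, angles in rad, forces in N, time in s.
With the tool pointing down it reaches from about 0.4 to 0.9 m from the base axis. Payload 5.6 kg.
Tool frame: the origin (TCP) lies at the very end of the fingers, on their centre line; the grasp point (between the pads) lies manip.hold_point_z behind it (manip.hold_point_z is the distance from the TCP to the grasp point, in m); z points along the fingers, y is the direction in which the jaws open and shut (so a half turn about z gives the same grasp; the last joint's range is limited). The gripper opens to 92 mm and grips with 3 to 60 N. Pads are 20 mm wide; open, the fingers measure 128 mm over their backs; the gripper's body (75 mm by 189 mm) begins 69 mm behind the grasp point.
Start: joints at [-1.369, 0.468, -0.012, 1.603, 0.006, 1.071, -0.056], TCP at [0.158, 0.631, 0.215] pointing down, gripper open.
Joint ranges: [-2.53, 2.53], [-0.31, 2.02], [-1.57, 1.55], [0.28, 2.44], [-1.29, 4.43], [0.15, 1.84], [-2.92, 2.92]. Speed limits (rad/s): [2.57, 2.57, 3.14, 3.14, 3.14, 3.14, 3.14].

INTERFACE

Orientations are given as a 3x3 rotation matrix whose columns are the frame's x, y, z axes.
In Python, from station import manip, snapshot, cut_out gives the robot as it stands. The module is installed in compiled form; this text tells all that it offers.
- The arm moves only by the tool move_arm, never from a script. Its argument "moves" is a list of rows, each a list of 7 numbers: the shift along the tool's x, y, z in mm, then the turn, a rotation vector about the tool's x, y, z in degrees, then the closure, from -1 (fully open) to 1 (shut). A call has 1 to 10 rows; each row is the pose to reach, as a shift and turn from the pose commanded when the call began, along the tool's axes at that moment; what a row does not reach only later rows make up. A row lasts 1/10 s, in which the tool goes at most 50 mm and 8.59 degrees, less where a joint would pass 70% of its speed; a pose out of reach is approached as far as the arm can. A call with a gripper value outside its range is refused whole. The fingers move at their own pace and stop on an object; "grip_force" is the grip in N (left out, the last holds). Time passes only in rows, so rows that repeat a pose let the fingers close. It gives the time, the measured TCP pose, the force and the opening at its end, in the units of the state.
- manip.read_state(): the state, without advancing time (a new reading comes with each control period).
- snapshot(name): name is "side" or "top"; returns a dict with "frame" (400x640x3 uint8, blue, green, red), "mtx" (3x3 intrinsics, pixels), "k1" (the pictures are not rectified: a ray, as slopes to the right and down, at radius r is drawn at 1 + k1 r^2 times it, then the intrinsics apply), "view" (4x4, takes a point from world to camera coordinates). Camera axes: x right, y down, z forward; pixel columns grow to the right and rows downward; lengths in m; the calibration is good to about 2 mm. A picture is of the moment at which its call begins. There is no depth.
- manip.job_done(): hands the job in, once; it reports no verdict.
Trained networks look in a picture, given as the dict that the camera call returned (one of the last four; its "shot" number tells which), for a name from the list of things; names that differ only in an ending like _2 or _b are one class to them, and where a whole thing is asked for, a point or a joint stands for the part that bears it (a point fixed in the world has none). Each returns a list of dicts, best first, with "score" (0 to 1); they miss things now and then, are a little off and sometimes report something else, mostly with a low value. They report only what shows in the picture. A call takes as long as a camera call.
- cut_out(target, picture): "region" (400x640 bool, what is visible of it) and "xy" ([column, row] in pixels, amid what is visible of it).
The state is a dict: "time_s": time; "joint_pos": joint angles; "qvel": joint speeds; "tau": joint torques, N m; "eef_pos": TCP position; "tool_rot": TCP orientation; "force": force on the tool from outside, world axes, zero at the start; "ft_torque": the same for the moment, N m; "grip_width": finger opening in m.
Only numpy, scipy, OpenCV 4.12 (cv2) and the standard library are available. Lean on these libraries where they do the work, as an engineer would, in place of code of your own. Each camera call takes 0.05 s, during which the arm holds its last target. There are 200 camera calls.

TASK

Make the mandoline slicer safe to leave out: push its thickness gauge shut until the tab drops into its lock notch, which brings the ramp level with the blade, and push the hand guard along its rails until it drops into the notches over the blade. Push both with the fingertips only, without pinching the tab or lifting the guard off its rails, keep off the blade, and leave the food and the glass around the slicer where they are.

Things in the scene. Friction and masses are not known exactly. Their poses are not given: they have to be found in the camera images.
- slicer: flat mandoline slicer fixed to the worktop, white frame 108 mm wide (x) and 316 mm long (y = -120 to +196 mm), black carrying handle beyond the +y (infeed) end. Origin on the worktop under the middle of the blade; x across it, away from the robot, y along it to the robot's left, z up. Its near side carries a ledge for the gauge, x = -54 to -100, y = -111 to -11 mm
- blade_line (a point): point between the rails at the middle of the blade, slicer x = y = 0, 41 mm high. The rails are the tops of the side walls, x = -50 and +50 mm, 8 mm wide, 46 mm high; each has a V notch 6 mm deep at y = 0, beside the blade. The steel decks between them are 40 mm high
- blade: steel blade between the rails, 90 mm across (slicer's x), 15 mm wide, about 40 mm high, at slicer y = 0; origin in its middle. Not to be touched
- guard (a joint): travel of the hand guard along the rails, m: its middle's distance from the blade towards slicer +y; 0 = over the blade. Runs -0.045 to 0.125, starts at 0.07 to 0.12. 2 to 3 N slide it; within 5 mm of 0 its pegs fall into the notches, the push drops to nothing and it pulls itself to 0; pushing it on out of them takes about 12 N
- guard_lift (a joint): height of the hand guard, m: 0 riding on the rails, about -0.004 when its pegs have dropped into the notches, positive when lifted (a spring of about 6 N with its weight holds it down)
- guard_face (a point): middle of the hand guard's +y end face, the upright black face to push on: 92 mm wide, 30 mm high, 50 mm to slicer +y of the guard's middle; this point is 67 mm above the worktop while riding. The guard is a black plate 118 mm wide (x), 100 mm long, with upturned ends, 52 to 82 mm high, and a grey palm dome up to 91 mm high
- gauge (a joint): travel of the thickness gauge, m: 0 = shut and locked, growing as its tab moves along the slicer's -y to 0.052 (thickest); starts at 0.022 to 0.048; so it is pushed shut along the slicer's +y. About 2 N slide it; within 4 mm of 0 the tab falls into its lock notch and pulls itself to 0, right at a solid stop
- tab (a joint): height of the gauge's tab, m: 0 while sliding, about -0.003 when dropped into the lock notch
- gauge_tab (a point): middle of the gauge's black ribbed thumb tab, 18 x 18 mm and 13 mm high; this point is 44.5 mm above the worktop while sliding, the tab's underside 38 mm, its top 51 mm, and the track below it is 32 mm high. The tab stands on the slicer's near side, 86 mm from its middle line (x = -86 mm)
- ramp (a joint): tilt of the steel infeed ramp, rad, driven by the gauge: 0 = level with the blade, 0.05 = its blade end about 8 mm low
- onion: brown onion, 78 x 79 x 85 mm, stands beyond the slicer's -y end; origin under its middle
- garlic: garlic bulb, 60 x 57 x 58 mm, on the slicer's near side; origin under its middle
- glass: clear tumbler, 81 mm across, 91 mm high, off the slicer's -y end on the near side; origin under its middle
- lemon: lemon, 78 x 55 x 56 mm, on the near side by the slicer's handle; origin under its middle
- apple: red apple, 72 mm across, 63 mm high, on the far side by the slicer's handle; origin under its middle

How it is judged:
By the outcome, as a careful person would: the job done as asked, in the order asked, and still so for the second after the job is handed in, with the robot touching nothing.
It also fails if it takes over 54 s, if anything falls off the work surface, if the arm or the gripper's body presses on something with over 40 N, if the wrist force passes 120 N, or if a joint passes its speed limit or range.

## Working session

There is one attempt and no reset: what is moved stays moved. The work goes in short steps, Python scripts to look and compute and a tool call to move; the robot and the scene stay as the last step left them, time stands still between calls to the robot, and variables do not carry over. Pictures are saved under pics/ and viewed, about 8 in all and at most 12, crops included, and the job is handed in when it is done.

Besides the shell and the picture viewer there is one more tool, called after ">>>" by a JSON object that holds its "name" and its "arguments", one argument or row to a line. move_arm: Moves the arm, as the interface text tells. Its arguments: {"type":"object","properties":{"moves":{"type":"array","items":{"type":"array","items":{"type":"number"}}},"grip_force":{"type":"number"}},"required":["moves"]}

```bash
mkdir -p pics; cat > h.py <<'E'
import numpy as np, cv2
from station import manip, snapshot, cut_out
def unproj(p, s, z):
    K=s["mtx"]; k=s["k1"]; V=np.array(s["view"])
    d=np.array([(p[0]-K[0][2])/K[0][0],(p[1]-K[1][2])/K[1][1]])
    u=d.copy()
    for _ in range(30): u=d/(1+k*(u@u))
    R=V[:3,:3]; t=V[:3,3]; c=-R.T@t; r=R.T@np.array([u[0],u[1],1.])
    return c+r*(z-c[2])/r[2]
def proj(P,s):
    K=s["mtx"]; k=s["k1"]; V=np.array(s["view"])
    q=V[:3,:3]@np.array(P)+V[:3,3]; u=q[:2]/q[2]; u=u*(1+k*(u@u))
    return np.array([u[0]*K[0][0]+K[0][2],u[1]*K[1][1]+K[1][2]])
E
python3 - <<'E'
from h import *
st=manip.read_state(); print(st, manip.hold_point_z)
for n in ("top","side"):
    s=snapshot(n); cv2.imwrite(f"pics/{n}0.png",s["frame"])
    V=np.array(s["view"]); print(n,"cam",-V[:3,:3].T@V[:3,3])
    for t,z in (("slicer",.04),("blade",.04),("guard",.07),("guard_face",.067),("gauge_tab",.051),("onion",.04),("garlic",.03),("glass",.045),("lemon",.028),("apple",.03)):
        r=cut_out(t,s)
        if r: print(t,round(r[0]["score"],2),np.round(r[0]["xy"]),np.round(unproj(r[0]["xy"],s,z),3),int(r[0]["region"].sum()))
E
```

```text
{'time_s': 0.0, 'joint_pos': array([-1.36898614,  0.468354  , -0.01157598,  1.60364414,  0.00602717,
        1.07142072, -0.05629391]), 'qvel': array([ 0.00136562,  0.00103115,  0.00012473, -0.00210033,  0.0001758 ,
        0.00036585, -0.00085948]), 'tau': array([ 3.57624376e-04, -5.20563877e+01, -1.27735533e-02, -2.43748212e+01,
       -5.68276865e-02,  1.70703989e-02,  1.48931454e-04]), 'eef_pos': array([0.15748916, 0.63001189, 0.21364692]), 'tool_rot': array([[-9.70166715e-01,  2.42438586e-01, -2.76526857e-04],
       [ 2.42438690e-01,  9.70165112e-01, -1.77129257e-03],
       [-1.61152958e-04, -1.78548991e-03, -9.99998393e-01]]), 'force': array([ 0.69880205, -0.33334324,  0.34727438]), 'ft_torque': array([-0.01063599,  0.0070105 ,  0.03931196]), 'grip_width': 0.09189152592617296} 0.0187
top cam [0.39935807 0.10967004 1.2047096 ]
slicer 0.98 [345. 214.] [0.503 0.046 0.04 ] 4651
blade 0.51 [358. 208.] [0.521 0.008 0.04 ] 155
guard 0.64 [327. 211.] [0.507 0.099 0.07 ] 1388
guard_face 0.75 [326. 209.] [0.513 0.101 0.067] 1401
garlic 0.8 [340. 251.] [0.395 0.057 0.03 ] 249
glass 0.8 [443. 232.] [ 0.455 -0.237  0.045] 819
apple 0.63 [263. 187.] [0.579 0.288 0.03 ] 430
side cam [0.35676905 0.8665647  0.40955905]
slicer 0.58 [333. 210.] [0.501 0.102 0.04 ] 3621
guard 0.65 [334. 199.] [0.499 0.11  0.07 ] 1273
guard_face 0.63 [332. 201.] [0.503 0.111 0.067] 1288
gauge_tab 0.39 [333. 202.] [0.506 0.085 0.051] 1389
onion 0.78 [338. 173.] [ 0.538 -0.151  0.04 ] 367
garlic 0.77 [378. 211.] [0.399 0.063 0.03 ] 323
glass 0.65 [366. 162.] [ 0.467 -0.261  0.045] 687
lemon 0.78 [378. 232.] [0.39  0.166 0.028] 609
apple 0.7 [280. 245.] [0.578 0.271 0.03 ] 1102
```

```bash
python3 - <<'E'
import cv2
a=cv2.imread("pics/top0.png"); cv2.imwrite("pics/top0c.png",cv2.resize(a[140:300,230:480],None,fx=3.2,fy=3.2,interpolation=cv2.INTER_CUBIC))
a=cv2.imread("pics/side0.png"); cv2.imwrite("pics/side0c.png",cv2.resize(a[130:290,230:480],None,fx=3.2,fy=3.2,interpolation=cv2.INTER_CUBIC))
E
```

```text
(no output)
```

View pics/top0c.png

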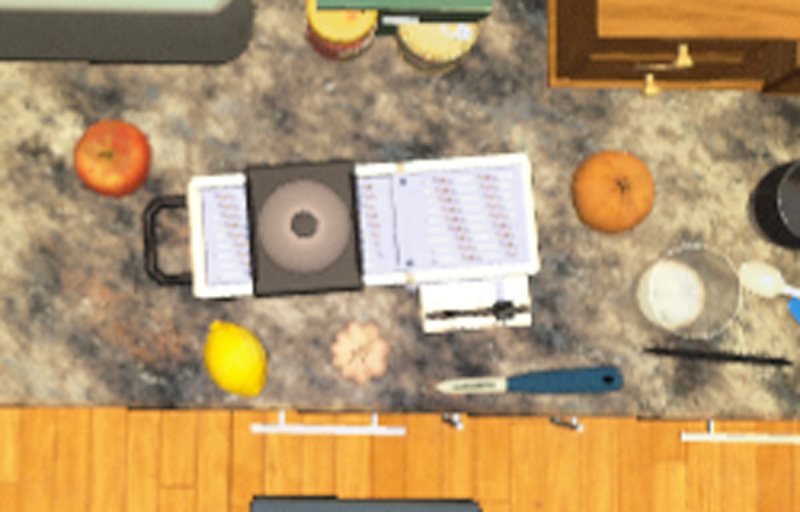

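View pics/side0c.png

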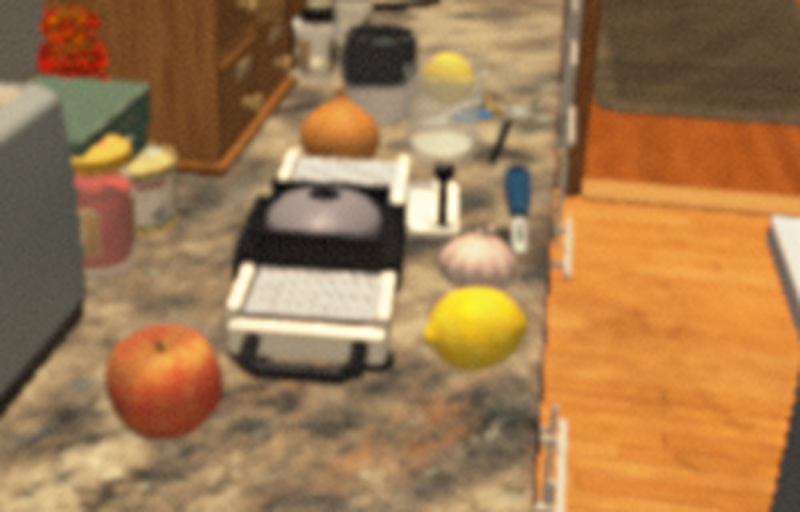

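Top crop: the frame's corners are at about (190,180), (528,153), (537,272) and (193,297). The guard spans columns 247–360 and the tab is near (507,309). The garlic and lemon lie on the near side. The side crop confirms that layout.

```bash
cat >> h.py <<'E'
from scipy.optimize import least_squares
def T(p,l):
    c,s=np.cos(p[2]),np.sin(p[2]); l=np.array(l,float)/1000
    return np.array([p[0]+c*l[0]-s*l[1],p[1]+s*l[0]+c*l[1],l[2]])
E
python3 - <<'E'
from h import *
s=snapshot("top"); s2=snapshot("side")
f=lambda x,y:np.array([x/3.2+230-.3,y/3.2+140-.3]); f2=lambda x,y:np.array([x/3.2+230-.3,y/3.2+130-.3])
C=[((54,196,46),f(190,180)),((54,-120,46),f(528,153)),((-54,-120,46),f(537,272)),((-54,196,46),f(193,297))]
C2=[((54,196,46),f2(230,318)),((-54,196,46),f2(388,333)),((54,-120,46),f2(290,150)),((-54,-120,46),f2(410,153))]
for nm,cc in (("top",[(c,s) for c in C]),("side",[(c,s2) for c in C2]),("both",[(c,s) for c in C]+[(c,s2) for c in C2])):
    r=least_squares(lambda p:np.concatenate([proj(T(p,l),ss)-q for (l,q),ss in cc]),[.52,.01,0])
    print(nm,r.x,np.round(r.fun,1))
np.save("pose.npy",r.x);p=r.x
def loc(w): c,sn=np.cos(p[2]),np.sin(p[2]); d=w[:2]-p[:2]; return 1000*np.array([c*d[0]+sn*d[1],-sn*d[0]+c*d[1]])
print("tab",loc(unproj(f(507,309),s,.051)))
for q in ((247,167),(357,160),(360,288),(254,296)): print("guard corner",loc(unproj(f(*q),s,.07)))
# overlay, enlarged
im=cv2.resize(s["frame"],None,fx=4,fy=4,interpolation=cv2.INTER_CUBIC)
def ln(a,b,col): cv2.line(im,*[tuple(int(v) for v in (proj(T(p,l),s)+.5)*4) for l in (a,b)],col,1)
for c,d in zip(C,C[1:]+C[:1]): ln(c[0],d[0],(0,0,255))
L=[(-54,-111,32),(-100,-111,32),(-100,-11,32),(-54,-11,32)]
for c,d in zip(L,L[1:]+L[:1]): ln(c,d,(0,255,0))
ln((-45,0,40),(45,0,40),(255,0,0))
cv2.imwrite("pics/ov.png",im[700:1020,1130:1640].repeat(1,0))
for t,n in (("garlic",.03),("lemon",.03),("glass",.045),("onion",.04),("apple",.03)):
    for ss in (s,s2):
        r=cut_out(t,ss)
        if r:
            print(t,r[0]["score"],loc(unproj(r[0]["xy"],ss,n)))
r=cut_out("gauge",s); print([(x["score"],x["xy"],x["region"].sum()) for x in r])
E
```

```text
top [0.5168241  0.01430532 0.09019917] [-1.8 -0.3  0.7  0.2  1.4 -0.1 -0.3  0.1]
side [0.51267732 0.02370938 0.09590751] [-1.1 -0.   1.1 -1.3  0.   0.5  0.   1.5]
both [0.51505579 0.0162275  0.09435952] [-2.5  0.5 -0.1  0.7  0.8  0.4 -0.9  1.  -1.4 -1.8  0.3 -3.1 -0.1 -0.4
 -0.4  0.5]
tab [-83.94994787 -86.97022494]
guard corner [ 59.41257585 135.33648557]
guard corner [58.09219706 36.90209001]
guard corner [-55.96350931  43.68592055]
guard corner [-55.79514901 137.57981112]
garlic 0.62 [-115.87778381   54.2802754 ]
garlic 0.63 [-115.74370933   58.39435838]
lemon 0.55 [-106.38165995  155.11143716]
lemon 0.82 [-108.84847165  161.0242943 ]
glass 0.89 [ -84.44529416 -252.55493757]
glass 0.96 [ -80.06251854 -277.34284366]
onion 0.8 [  11.8311133  -192.93504175]
onion 0.56 [   8.2655002  -183.94593962]
apple 0.58 [ 93.47542364 264.53228404]
apple 0.94 [ 83.183079   256.09568433]
[(0.29, [344.2, 212.0], np.int64(4688))]
```

View pics/ov.png

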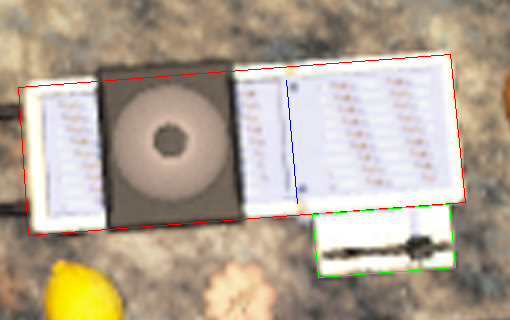

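```bash
cat >> h.py <<'E'
from scipy.spatial.transform import Rotation as Ro
P=[.5165,.0145,.092]
def loc(w,p=P):
    c,sn=np.cos(p[2]),np.sin(p[2]); d=np.array(w[:2])-p[:2]; return np.round(1000*np.array([c*d[0]+sn*d[1],-sn*d[0]+c*d[1],w[2]]),1)
def go(*targets):
    st=manip.read_state(); R=st["tool_rot"]; a=P[2]; c,s=np.cos(a),np.sin(a)
    Rt=np.array([[-c,-s,0],[-s,c,0],[0,0,-1]])
    print("t",round(st["time_s"],2),"loc",loc(st["eef_pos"]),"F",np.round(st["force"],1),"w",round(st["grip_width"],4))
    for l in targets: print(l,"world",np.round(T(P,l),3),"shift",np.round(R.T@(T(P,l)-st["eef_pos"])*1000,1),"rot",np.round(Ro.from_matrix(R.T@Rt).as_rotvec(degrees=True),1))
E
python3 - <<'E'
from h import *
go((-86,200,214),(-86,-135,214))
E
```

```text
t 1.75 loc [-300.8  646.5  214.6] F [-0.4 -0.9 -0.8] w 0.092
(-86, 200, 214) world [0.412 0.206 0.214] shift [-350.3 -350.4    0.6] rot [  0.    0.  -19.3]
(-86, -135, 214) world [ 0.443 -0.128  0.214] shift [-4.610e+02 -6.666e+02  6.000e-01] rot [  0.    0.  -19.3]
```

>>> {"name": "move_arm", "arguments": {
  "moves": [
    [-35,-35,0,0,0,-2,1],
    [-70,-70,0,0,0,-4,1],
    [-105,-105,0,0,0,-6,1],
    [-140,-140,0,0,0,-8,1],
    [-175,-175,0,0,0,-10,1],
    [-210,-210,0,0,0,-12,1],
    [-245,-245,0,0,0,-14,1],
    [-280,-280,0,0,0,-16,1],
    [-315,-315,0,0,0,-18,1],
    [-350,-350,0,0,0,-19.3,1]
  ]
}}

```text
time_s: 2.75
eef_pos: [0.4131, 0.2044, 0.2151]
tool_rot: [[-0.996, -0.093, 0.001], [-0.093, 0.996, 0.001], [-0.001, 0.001, -1.0]]
force: [0.9, 0.5, 0.8]
grip_width: 0.014
```

```bash
python3 - <<'E'
from h import *
go((-86,-135,150))
E
```

```text
t 2.75 loc [-85.5 198.6 215.1] F [0.9 0.5 0.8] w 0.014
(-86, -135, 150) world [ 0.443 -0.128  0.15 ] shift [   1.  -333.7   64.8] rot [0.  0.1 0.1]
```

>>> {"name": "move_arm", "arguments": {
  "moves": [
    [0,-45,0,0,0,0,1],
    [0,-90,0,0,0,0,1],
    [0,-135,0,0,0,0,1],
    [0,-180,0,0,0,0,1],
    [0,-225,0,0,0,0,1],
    [0,-270,0,0,0,0,1],
    [0,-310,30,0,0,0,1],
    [0,-331,65,0,0,0,1],
    [0,-331,105,0,0,0,1],
    [0,-331,135,0,0,0,1]
  ]
}}

```text
time_s: 3.75
eef_pos: [0.4421, -0.1242, 0.0779]
tool_rot: [[-0.996, -0.09, -0.001], [-0.09, 0.996, -0.0], [0.001, -0.0, -1.0]]
force: [0.1, 0.8, 0.1]
grip_width: 0.0004
```

```bash
python3 - <<'E'
from h import *
go((-86,-132,41))
a=snapshot("top")["frame"][170:280,320:480]; b=snapshot("side")["frame"][130:240,280:440]
cv2.imwrite("pics/a1.png",np.vstack([cv2.resize(x,None,fx=2.7*4/3*.7,fy=2.7*4/3*.7,interpolation=cv2.INTER_CUBIC) for x in (a,b)]))
E
```

```text
t 3.75 loc [ -86.8 -131.3   77.9] F [0.1 0.8 0.1] w 0.0004
(-86, -132, 41) world [ 0.443 -0.125  0.041] shift [-0.8 -0.7 36.9] rot [-0.  -0.  -0.1]
```

View pics/a1.png

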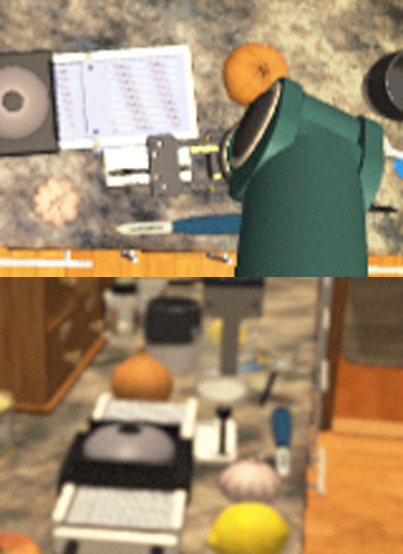

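The arm's fingertip hangs above the glass-side end of the ledge. In the side view (columns 215–240) it is in line with the tab (223,410), and clear of the glass. I'll descend there.

>>> {"name": "move_arm", "arguments": {
  "moves": [
    [0,0,15,0,0,0,1],
    [0,0,28,0,0,0,1],
    [0,0,36.5,0,0,0,1],
    [0,0,36.5,0,0,0,1],
    [0,4,36.5,0,0,0,1],
    [0,8,36.5,0,0,0,1],
    [0,12,36.5,0,0,0,1],
    [0,16,36.5,0,0,0,1],
    [0,20,36.5,0,0,0,1],
    [0,24,36.5,0,0,0,1]
  ]
}}

```text
time_s: 4.85
eef_pos: [0.4405, -0.099, 0.0432]
tool_rot: [[-0.996, -0.092, 0.0], [-0.092, 0.996, 0.0], [-0.0, 0.0, -1.0]]
force: [-0.8, 0.1, 0.3]
grip_width: 0.0006
```

>>> {"name": "move_arm", "arguments": {
  "moves": [
    [0,3,1,0,0,0,1],
    [0,6,1.5,0,0,0,1],
    [0,9,1.5,0,0,0,1],
    [0,12,1.5,0,0,0,1]
  ]
}}

```text
time_s: 5.25
eef_pos: [0.4401, -0.0898, 0.0421]
tool_rot: [[-0.996, -0.09, 0.002], [-0.09, 0.996, -0.003], [-0.002, -0.003, -1.0]]
force: [-0.5, -7.4, 5.4]
grip_width: 0.0005
```

```bash
python3 - <<'E'
from h import *
go()
a=snapshot("top")["frame"][190:270,330:430]; b=snapshot("side")["frame"][140:220,320:420]
cv2.imwrite("pics/a2.png",np.hstack([cv2.resize(x,None,fx=4,fy=4,interpolation=cv2.INTER_CUBIC) for x in (a,b)]))
E
```

```text
t 5.25 loc [-85.7 -96.9  42.1] F [-0.5 -7.4  5.4] w 0.0005
```

View pics/a2.png

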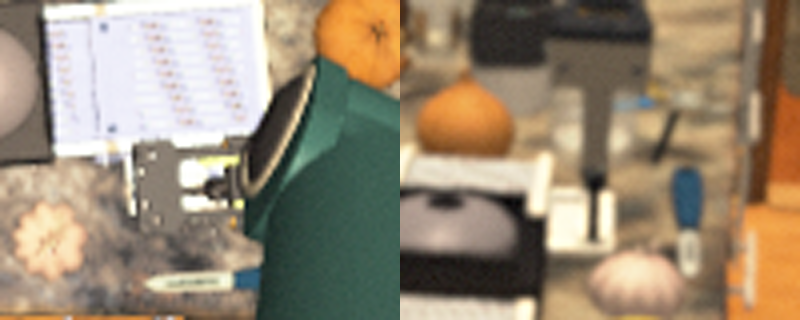

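The fingertip stands right at the tab (side half near (597,185)), clear of the frame and garlic. There is some vertical force, so I'll ease up 1 mm and push on.

>>> {"name": "move_arm", "arguments": {
  "moves": [
    [0,0,-1.5,0,0,0,1],
    [0,2,-1.5,0,0,0,1],
    [0,4,-1.5,0,0,0,1]
  ]
}}

```text
time_s: 5.65
eef_pos: [0.4391, -0.0839, 0.0431]
tool_rot: [[-0.996, -0.092, 0.0], [-0.092, 0.996, -0.001], [-0.0, -0.001, -1.0]]
force: [-0.1, -3.4, -0.8]
grip_width: 0.0005
```

```bash
python3 - <<'E'
from h import *
go()
E
```

```text
t 5.65 loc [-86.1 -90.9  43.1] F [-0.1 -3.4 -0.8] w 0.0005
```

>>> {"name": "move_arm", "arguments": {
  "moves": [
    [0,2,0,0,0,0,1],
    [0,4,0,0,0,0,1],
    [0,6,0,0,0,0,1],
    [0,8,0,0,0,0,1],
    [0,10,0,0,0,0,1]
  ]
}}

```text
time_s: 6.15
eef_pos: [0.4381, -0.0734, 0.0431]
tool_rot: [[-0.996, -0.092, 0.0], [-0.092, 0.996, 0.0], [-0.0, -0.0, -1.0]]
force: [0.3, -3.2, -0.6]
grip_width: 0.0002
```

>>> {"name": "move_arm", "arguments": {
  "moves": [
    [0,2,0,0,0,0,1],
    [0,4,0,0,0,0,1],
    [0,6,0,0,0,0,1]
  ]
}}

```text
time_s: 6.45
eef_pos: [0.4375, -0.0674, 0.0431]
tool_rot: [[-0.996, -0.092, 0.0], [-0.092, 0.996, 0.0], [-0.0, 0.0, -1.0]]
force: [0.3, -3.5, -0.0]
grip_width: 0.0004
```

>>> {"name": "move_arm", "arguments": {
  "moves": [
    [0,2,0,0,0,0,1],
    [0,4,0,0,0,0,1]
  ]
}}

```text
time_s: 6.65
eef_pos: [0.4372, -0.0634, 0.0431]
tool_rot: [[-0.996, -0.092, 0.0], [-0.092, 0.996, 0.0], [-0.0, 0.0, -1.0]]
force: [0.2, -3.0, -1.2]
grip_width: 0.0006
```

>>> {"name": "move_arm", "arguments": {
  "moves": [
    [0,2,0,0,0,0,1],
    [0,4,0,0,0,0,1]
  ]
}}

```text
time_s: 6.85
eef_pos: [0.4368, -0.0595, 0.0431]
tool_rot: [[-0.996, -0.092, 0.0], [-0.092, 0.996, 0.0], [-0.0, -0.0, -1.0]]
force: [0.6, -3.6, -0.5]
grip_width: 0.0007
```

>>> {"name": "move_arm", "arguments": {
  "moves": [
    [0,2,0,0,0,0,1],
    [0,3,0,0,0,0,1]
  ]
}}

```text
time_s: 7.05
eef_pos: [0.4365, -0.0563, 0.0431]
tool_rot: [[-0.996, -0.092, 0.0], [-0.092, 0.996, 0.0], [-0.0, 0.0, -1.0]]
force: [0.2, -3.4, -0.8]
grip_width: 0.0005
```

>>> {"name": "move_arm", "arguments": {
  "moves": [
    [0,2,0,0,0,0,1],
    [0,3,0,0,0,0,1]
  ]
}}

```text
time_s: 7.25
eef_pos: [0.4357, -0.0527, 0.043]
tool_rot: [[-0.996, -0.092, -0.001], [-0.092, 0.996, 0.001], [0.001, 0.001, -1.0]]
force: [-0.1, -0.1, -0.2]
grip_width: 0.0005
```

>>> {"name": "move_arm", "arguments": {
  "moves": [
    [0,2,0,0,0,0,1],
    [0,3,0,0,0,0,1]
  ]
}}

```text
time_s: 7.45
eef_pos: [0.4356, -0.0501, 0.043]
tool_rot: [[-0.996, -0.092, -0.001], [-0.092, 0.996, 0.0], [0.001, 0.001, -1.0]]
force: [0.3, -0.6, 0.4]
grip_width: 0.0006
```

>>> {"name": "move_arm", "arguments": {
  "moves": [
    [0,2,0,0,0,0,1],
    [0,3,0,0,0,0,1]
  ]
}}

```text
time_s: 7.65
eef_pos: [0.4357, -0.0491, 0.0432]
tool_rot: [[-0.996, -0.091, 0.001], [-0.091, 0.996, -0.002], [-0.0, -0.002, -1.0]]
force: [0.2, -7.8, 1.2]
grip_width: 0.0001
```

Force dropped to zero at the snap and then rose to 7.8 N against the stop, so the tab looks locked. I'll back off, rise and go round to the infeed end.

>>> {"name": "move_arm", "arguments": {
  "moves": [
    [0,-8,0,0,0,0,1],
    [0,-20,0,0,0,0,1],
    [0,-20,-30,0,0,0,1],
    [0,-20,-75,0,0,0,1],
    [0,-20,-120,0,0,0,1],
    [0,-20,-150,0,0,0,1],
    [0,-20,-150,0,0,0,1]
  ]
}}

```text
time_s: 8.35
eef_pos: [0.4403, -0.0683, 0.197]
tool_rot: [[-0.996, -0.091, 0.008], [-0.091, 0.996, 0.002], [-0.009, 0.001, -1.0]]
force: [-0.2, -0.5, 0.3]
grip_width: 0.0006
```

```bash
python3 - <<'E'
from h import *
go((0,172,195),(0,172,62))
E
```

```text
t 8.35 loc [-83.5 -75.4 197. ] F [-0.2 -0.5  0.3] w 0.0006
(0, 172, 195) world [0.501 0.186 0.195] shift [-83.3 247.4   2.9] rot [ 0.   0.5 -0. ]
(0, 172, 62) world [0.501 0.186 0.062] shift [-82.2 247.3 135.9] rot [ 0.   0.5 -0. ]
```

>>> {"name": "move_arm", "arguments": {
  "moves": [
    [-14,40,0,0,0,0,1],
    [-28,80,0,0,0,0,1],
    [-42,120,0,0,0,0,1],
    [-56,160,0,0,0,0,1],
    [-70,200,0,0,0,0,1],
    [-82,235,0,0,0,0,1],
    [-83,248,0,0,0,0,1],
    [-83,248,0,0,0,0,1]
  ]
}}

```text
time_s: 9.15
eef_pos: [0.4966, 0.1881, 0.1917]
tool_rot: [[-0.995, -0.095, -0.002], [-0.095, 0.995, -0.001], [0.002, -0.001, -1.0]]
force: [-0.2, -0.1, 0.2]
grip_width: 0.0004
```

```bash
python3 - <<'E'
from h import *
go((0,172,62))
a=snapshot("top")["frame"][180:260,300:420]; b=snapshot("side")["frame"][140:240,280:400]
s=lambda x:cv2.resize(x,(480,int(x.shape[0]*4)),interpolation=cv2.INTER_CUBIC)
cv2.imwrite("pics/a3.png",np.vstack([s(a),s(b)])[:600] if 0 else np.vstack([cv2.resize(x,None,fx=3.3,fy=3.3,interpolation=cv2.INTER_CUBIC) for x in (a,b)]))
E
```

```text
t 9.15 loc [ -3.9 174.7 191.7] F [-0.2 -0.1  0.2] w 0.0004
(0, 172, 62) world [0.501 0.186 0.062] shift [ -4.2  -2.6 129.7] rot [-0.  -0.1  0.2]
```

View pics/a3.png

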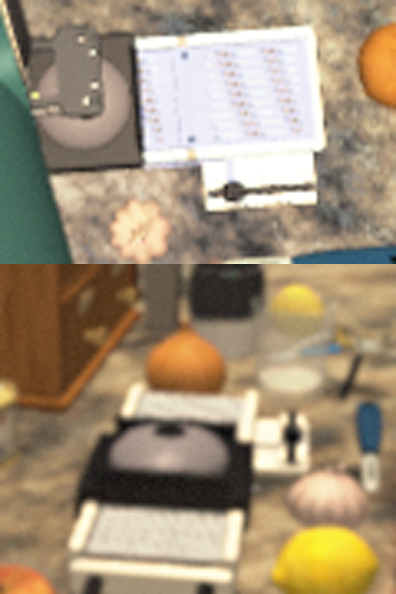

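The tab now sits at the blade end of its track (top half, about (233,190)), and the ramp side looks level. The finger hangs in line with the dome, and the way down behind the guard is clear.

>>> {"name": "move_arm", "arguments": {
  "moves": [
    [-4,-1,40,0,0,0,1],
    [-4,-1,80,0,0,0,1],
    [-4,-1,115,0,0,0,1],
    [-4,-1,129,0,0,0,1],
    [-4,-1,129,0,0,0,1],
    [-4,-5,129,0,0,0,1],
    [-4,-9,129,0,0,0,1],
    [-4,-13,129,0,0,0,1],
    [-4,-16,129,0,0,0,1]
  ]
}}

```text
time_s: 10.15
eef_pos: [0.5036, 0.1711, 0.0652]
tool_rot: [[-0.996, -0.091, 0.002], [-0.091, 0.996, 0.001], [-0.002, 0.001, -1.0]]
force: [-0.9, -0.7, 0.2]
grip_width: 0.0006
```

>>> {"name": "move_arm", "arguments": {
  "moves": [
    [0,-3,0,0,0,0,1],
    [0,-6,0,0,0,0,1],
    [0,-9,0,0,0,0,1]
  ]
}}

```text
time_s: 10.45
eef_pos: [0.5039, 0.165, 0.0648]
tool_rot: [[-0.996, -0.094, 0.001], [-0.094, 0.996, 0.003], [-0.001, 0.003, -1.0]]
force: [-1.5, 6.3, 2.4]
grip_width: 0.0006
```

```bash
python3 - <<'E'
from h import *
go((0,50,62))
E
```

```text
t 10.45 loc [  1.3 151.1  64.8] F [-1.5  6.3  2.4] w 0.0006
(0, 50, 62) world [0.512 0.064 0.062] shift [   1.5 -101.1    2.5] rot [0.2 0.1 0.1]
```

>>> {"name": "move_arm", "arguments": {
  "moves": [
    [0,-3,0,0,0,0,1],
    [0,-6,0,0,0,0,1],
    [0,-9,0,0,0,0,1],
    [0,-12,0,0,0,0,1],
    [0,-15,0,0,0,0,1],
    [0,-18,0,0,0,0,1],
    [0,-21,0,0,0,0,1],
    [0,-24,0,0,0,0,1],
    [0,-27,0,0,0,0,1],
    [0,-30,0,0,0,0,1]
  ]
}}

```text
time_s: 11.45
eef_pos: [0.5066, 0.1355, 0.0648]
tool_rot: [[-0.996, -0.094, 0.001], [-0.094, 0.996, 0.003], [-0.001, 0.003, -1.0]]
force: [-0.4, 6.8, 2.3]
grip_width: 0.0006
```

>>> {"name": "move_arm", "arguments": {
  "moves": [
    [0,-3,0,0,0,0,1],
    [0,-6,0,0,0,0,1],
    [0,-9,0,0,0,0,1],
    [0,-12,0,0,0,0,1],
    [0,-15,0,0,0,0,1],
    [0,-18,0,0,0,0,1],
    [0,-21,0,0,0,0,1],
    [0,-24,0,0,0,0,1],
    [0,-27,0,0,0,0,1],
    [0,-30,0,0,0,0,1]
  ]
}}

```text
time_s: 12.45
eef_pos: [0.5093, 0.1057, 0.0648]
tool_rot: [[-0.996, -0.094, 0.001], [-0.094, 0.996, 0.003], [-0.001, 0.003, -1.0]]
force: [-1.7, 7.3, 3.8]
grip_width: 0.0002
```

```bash
python3 - <<'E'
from h import *
go((0,65,62))
E
```

```text
t 12.45 loc [ 1.2 91.5 64.8] F [-1.7  7.3  3.8] w 0.0002
(0, 65, 62) world [0.511 0.079 0.062] shift [  1.3 -26.5   2.7] rot [0.2 0.1 0.1]
```

>>> {"name": "move_arm", "arguments": {
  "moves": [
    [0,-3,-0.5,0,0,0,1],
    [0,-6,-0.5,0,0,0,1],
    [0,-9,-0.5,0,0,0,1],
    [0,-12,-0.5,0,0,0,1],
    [0,-15,-0.5,0,0,0,1],
    [0,-17,-0.5,0,0,0,1]
  ]
}}

```text
time_s: 13.05
eef_pos: [0.511, 0.087, 0.0649]
tool_rot: [[-0.996, -0.093, 0.001], [-0.093, 0.996, 0.002], [-0.001, 0.002, -1.0]]
force: [0.1, 5.3, 0.7]
grip_width: 0.0003
```

>>> {"name": "move_arm", "arguments": {
  "moves": [
    [0,-1.5,0,0,0,0,1],
    [0,-3,0,0,0,0,1]
  ]
}}

```text
time_s: 13.25
eef_pos: [0.5113, 0.0841, 0.0649]
tool_rot: [[-0.996, -0.093, 0.001], [-0.093, 0.996, 0.002], [-0.001, 0.002, -1.0]]
force: [0.3, 5.2, 0.9]
grip_width: 0.0005
```

>>> {"name": "move_arm", "arguments": {
  "moves": [
    [0,-1,0,0,0,0,1],
    [0,-2,0,0,0,0,1]
  ]
}}

```text
time_s: 13.45
eef_pos: [0.5113, 0.0805, 0.0646]
tool_rot: [[-0.996, -0.092, 0.0], [-0.092, 0.996, -0.0], [-0.0, -0.0, -1.0]]
force: [-0.1, 0.1, -0.2]
grip_width: 0.0004
```

Force fell to nothing, so the guard has snapped in. I'll back off, rise clear and check.

>>> {"name": "move_arm", "arguments": {
  "moves": [
    [0,10,0,0,0,0,1],
    [0,22,0,0,0,0,1],
    [0,22,-40,0,0,0,1],
    [0,22,-85,0,0,0,1],
    [0,40,-120,0,0,0,1],
    [0,80,-140,0,0,0,1],
    [0,125,-140,0,0,0,1],
    [20,170,-140,0,0,0,1],
    [40,210,-140,0,0,0,1],
    [40,210,-140,0,0,0,1]
  ]
}}

```text
time_s: 14.45
eef_pos: [0.4474, 0.2931, 0.2042]
tool_rot: [[-0.995, -0.103, -0.002], [-0.103, 0.995, 0.002], [0.002, 0.002, -1.0]]
force: [-0.1, -0.8, 0.2]
grip_width: 0.0007
```

```bash
python3 - <<'E'
from h import *
go()
s=snapshot("top"); s2=snapshot("side")
for t,n in (("garlic",.03),("lemon",.03),("glass",.045),("onion",.04),("apple",.03),("guard",.07)):
    for nm,ss in (("top",s),("side",s2)):
        r=cut_out(t,ss)
        if r: print(t,nm,round(r[0]["score"],2),np.round(r[0]["xy"]),np.round(unproj(r[0]["xy"],ss,n),3))
a=s["frame"][170:270,290:420].copy(); b=s2["frame"][130:230,280:410]
cv2.imwrite("pics/a4.png",np.vstack([cv2.resize(x,None,fx=3,fy=3,interpolation=cv2.INTER_CUBIC) for x in (a,b)]))
print("expected guard corners px in crop",[np.round((proj(T(P,l),s)-[290,170])*3) for l in ((59,50,66),(59,-50,66),(-59,-50,66),(-59,50,66))])
E
```

```text
t 14.45 loc [-43.2 283.8 204.2] F [-0.1 -0.8  0.2] w 0.0007
garlic top 0.63 [342. 250.] [0.398 0.052 0.03 ]
lemon top 0.54 [306. 252.] [0.392 0.157 0.03 ]
lemon side 0.96 [376. 232.] [0.393 0.171 0.03 ]
glass top 0.84 [442. 232.] [ 0.456 -0.235  0.045]
glass side 0.94 [366. 164.] [ 0.464 -0.248  0.045]
onion top 0.92 [418. 202.] [ 0.542 -0.169  0.04 ]
onion side 0.63 [334. 168.] [ 0.556 -0.192  0.04 ]
apple top 0.62 [264. 187.] [0.579 0.286 0.03 ]
apple side 0.64 [278. 247.] [0.578 0.278 0.03 ]
guard top 0.94 [358. 208.] [0.519 0.009 0.07 ]
guard side 0.68 [335. 189.] [0.508 0.047 0.07 ]
expected guard corners px in crop [array([142.,  58.]), array([246.,  50.]), array([257., 174.]), array([152., 181.])]
```

View pics/a4.png

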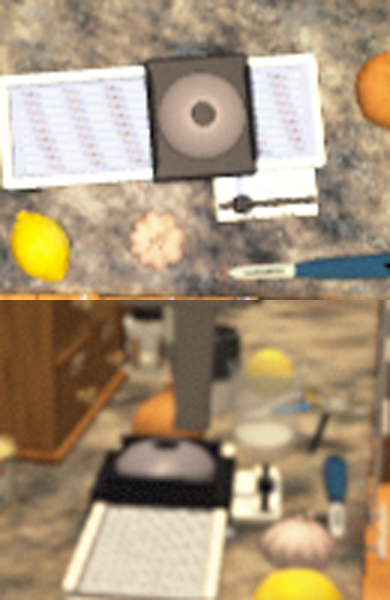

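The guard sits over the blade: its corners are within about 6 px of the crop's predicted (142,58)–(257,174). The tab is at the shut end, about (240,204), and the food and glass are unmoved. Handing in.

```bash
python3 -c "
from h import *
print(manip.job_done())"
```

```text
the job is handed in; nothing more can be done
None
```

The slicer is shut and guarded, and I handed the job in at about 14.5 s of the 54 s allowed; no verdict was reported.

- **Gauge, pushed first:** I pushed the tab shut with the closed fingertips. The push held at about 3 N, dropped to zero as the tab fell into its notch, then rose to about 8 N against the stop. Later pictures show the tab at the shut end of its track. I inferred the 3 mm drop and the level ramp from the force change, not from a direct measurement.
- **Guard, pushed second:** I pushed on its +y end face. It took 5–7 N, above the 2–3 N given, because the fingertip also pressed it down slightly. I eased up by about half a millimetre and the push fell to about 5 N. It then dropped to zero as the pegs fell into the notches. In the final top view, the guard's corners match the expected position over the blade to within about 2 px (roughly 5 mm).
- **Surroundings:** The last object checks put the glass, garlic, apple and lemon where they started, within the detector noise. The onion's side-view reading shifted by about 40 mm, but the arm was in front of it. Its top-view reading and the pictures show it in place.
- **Measurement disagreement:** The top and side cameras differed by about 9 mm along the slicer. I used the top camera and found the contacts by force.

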